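Pack the two-tier ink service kit

TASK

Pack the printer service kit: put the syringe whose plunger is pushed in, the ink cartridge (standing upright) and the bottle cap that lies closed side up into the lower tray, each flat on the floor of the compartment made for it. Then lift the upper tray by its handle and stack it on the lower tray so that all four corners drop inside the corner lips and sit on the posts. Leave the syringe with the drawn-out plunger, the cap lying open side up and the felt pen where they are.

Things in the scene. Friction and masses are not known exactly. Their poses are not given: they have to be found in the camera images.
- lower_tray: Grey tray with 4 corner posts, 210(x) x 140(y) mm, fixed. Origin: underside centre. Floor z=4, rim and 3 mm ribs to z=10. Compartments (x by y, centre): syringe 130x46 at (0,36); cartridge 85x34 at (-33,-27); cap 64x64 at (44.5,-26). Post tops: 17 mm square ledges at z=56, |x| 88-105, |y| 53-70; outside them L-shaped lips, upright to z=64, flared to z=73, 2.5 mm play a side for the upper tray.
- upper_tray: Loose grey tray, 210(x) x 140(y) x 90 mm, about 0.4 kg; a screwdriver and two clips are fixed in it. Origin: centre of the flat underside. Walls to z=24. Black handle bar along x over the middle: 132 long, 16 wide, 16 high, centre z=82, on uprights at x=-60 and 60; clear beside and under it from z=52. Stacked home its underside is at z=56 of the lower tray, x axes parallel either way round.
- syringe: Clear syringe lying, plunger pushed in: 116 x 30 x 19 mm, only 15 mm gap between finger flange and thumb plate. Origin: underside centre, x along it to the thumb plate. Barrel 20 mm wide from x=-58 to 39 (grasp there across y, 10 mm up), flange 30 mm wide at x=40. About 22 g.
- drawn_syringe: The same syringe with its plunger drawn out: 134 mm long, 33 mm gap between flange and thumb plate, too long for the compartment. Leave it. Origin: underside centre, x along it.
- felt_pen: Felt pen, grey barrel and black cap, lying, 131 x 16 x 18 mm. Leave it. Origin: underside centre, x along it.
- cartridge: Black refillable ink cartridge standing upright: flat block 69(x) x 16(y) x 44 mm high, with a small filler plug on top (47 mm in all), about 35 g. Origin: underside centre, z up.
- cap: Cream bottle cap lying closed flat side up, 47 mm diameter, 23 mm high, ribbed rim, about 15 g. Origin: underside centre.
- open_cap: Cream bottle cap of the same size lying upside down, open hollow side up like a small dish, 47 mm diameter, 23 mm high. Leave it. Origin: underside centre.

How it is judged:
By the outcome, as a careful person would: the job done as asked, in the order asked, and still so for the second after the job is handed in, with the robot touching nothing.
It also fails if it takes over 120 s, if anything falls off the work surface, if the arm or the gripper's body presses on something with over 40 N, if the wrist force passes 120 N, or if a joint passes its speed limit or range.

ROBOT

A 6-joint arm with a two-finger parallel gripper is mounted at the origin on a cart in front of the work surface, level with it; the furniture and walls round the work are solid. World frame = base frame: x ahead of the robot, y to its left, z up, the work surface at z = 0. Lengths are in m, angles in rad, forces in N, time in s.
With the tool pointing down it reaches from about 0.225 to 0.875 m from the base axis. Payload 3.4 kg.
Tool frame: the origin (TCP) lies at the very end of the fingers, on their centre line; the grasp point (between the pads) lies 19 mm behind it; z points along the fingers, y is the line along which they close (so a half turn about z gives the same grasp; the last joint's range is limited). The gripper opens to 85 mm and grips with 20 to 120 N. Pads are 22 mm wide; open, the fingers measure 114 mm over their backs; the gripper's body (76 mm by 85 mm) begins 54 mm behind the grasp point. The pads swing forward as they close: fully open they stand 13 mm farther back than shut.
Start: joints at [-1.333, 0.276, 1.505, -0, 1.361, -0.121], TCP at [0.202, -0.538, 0.231] pointing down, gripper open.
Joint ranges: [-2.89, 2.89], [-0.75, 2.08], [0.22, 2.7], [-1.18, 4.32], [0.11, 2.71], [-2.7, 2.7]. Speed limits (rad/s): [2.57, 2.57, 3.14, 3.14, 3.14, 3.14].

INTERFACE

Orientations are given as a unit quaternion [w, x, y, z].
In Python, from rig import manip gives the robot as it stands. The module is installed in compiled form; this text tells all that it offers.
- The arm moves only by the tool play_rows, never from a script. Its argument "motion" is a list of rows, each a list of 5 numbers: the shift along the tool's x, y, z in units of 40 mm (1.0 is 40 mm), then the turn about the tool's z in units of 10 degrees (1.0 is 10 degrees), then the finger opening in mm, from 0 to 85.4. A call has 1 to 5 rows; each row is the pose to reach, as a shift and turn from the pose commanded when the call began, along the tool's axes at that moment; what a row does not reach only later rows make up. A row lasts 1/8 s, in which the tool goes at most 62.5 mm and 10.7 degrees, less where a joint would pass 70% of its speed; a pose out of reach is approached as far as the arm can. A call with a gripper value outside its range is refused whole. The fingers move at their own pace and stop on an object; "newtons" is the grip in N (left out, the last holds). Time passes only in rows, so rows that repeat a pose let the fingers close. It gives the time, the measured TCP pose, the force, the opening and the grip force at its end, in the units of the state.
- manip.get_state(): the state, without advancing time (a new reading comes with each control period).
- manip.get_image(name): name is "scene" or "top" or "wrist"; returns a dict with "img" (480x640x3 uint8, red, green, blue), "range_z" (480x640 float32, m along the optical axis (not along the pixel's ray), 0 where there is no reading), "fx", "fy", "cx", "cy" (pixels), "R" (3x3) and "t" (3): a world point X has camera coordinates R X + t. Camera axes: x right, y down, z forward; pixel columns grow to the right and rows downward; lengths in m; the calibration is good to about 2 mm. A picture is of the moment at which its call begins.
- manip.sign_off(): hands the job in; it is judged then, once.
The state is a dict: "clock": time; "qpos": joint angles; "qd": joint speeds; "effort": joint torques, N m; "position": TCP position; "ee_rot": TCP orientation; "contact_force": force on the tool from outside, world axes, zero at the start; "moment": the same for the moment, N m; "width": finger opening in m; "gripper_force": force on a finger pad.
Only numpy, scipy, OpenCV 4.12 (cv2) and the standard library are available. Lean on these libraries where they do the work, as an engineer would, in place of code of your own. Each camera call takes 0.05 s, during which the arm holds its last target. There are 200 camera calls.

## Working session

There is one attempt and no reset: what is moved stays moved. The work goes in short steps, Python scripts to look and compute and a tool call to move; the robot and the scene stay as the last step left them, time stands still between calls to the robot, and variables do not carry over. Pictures are saved under pics/ and viewed, at most 17 in all, crops included, and the job is handed in when it is done.

Besides the shell and the picture viewer there is one more tool, called after "Request:" as name(argument=value, ...) on one line, values as JSON. play_rows: Moves the arm, as the interface text tells. Its arguments: {"type":"object","properties":{"motion":{"type":"array","items":{"type":"array","items":{"type":"number"}}},"newtons":{"type":"number"}},"required":["motion"]}

```bash
mkdir -p pics
python3 - <<'E'
from rig import manip
import cv2,numpy as np
s=manip.get_state();print(s)
for n in("top","scene"):
    d=manip.get_image(n);cv2.imwrite(f"pics/{n}0.png",d["img"][:,:,::-1]);np.savez(f"{n}0.npz",**d)
    print(n,d["fx"],d["cx"],d["cy"],-d["R"].T@d["t"],d["R"])
E
```

```text
{'clock': 0.0, 'qpos': array([-1.33298404e+00,  2.76574618e-01,  1.50613884e+00,  1.02102298e-05,
        1.36068771e+00, -1.21000019e-01]), 'qd': array([-8.95900111e-04, -1.75956087e-03, -6.34467074e-04, -2.69513754e-05,
       -1.02014940e-03, -6.11882162e-04]), 'effort': array([ 3.93081464e-04, -4.16770899e+01, -2.45806646e+01, -3.48990341e-05,
        1.13525291e-02,  4.17999416e-06]), 'position': array([ 0.20179132, -0.53786395,  0.23044905]), 'ee_rot': array([-9.03007149e-04,  9.83949624e-01,  1.78444162e-01, -4.78008025e-05]), 'contact_force': array([-0.35990296, -0.69278935,  0.16513135]), 'moment': array([ 0.02348768,  0.02052652, -0.04909697]), 'gripper_force': 0.0, 'width': 0.0855050772292175}
top 484.1836730380016 325.224712417756 239.75948342533087 [ 0.45733909 -0.16694513  1.02649836] [[ 0.00604411 -0.99961965  0.02690783]
 [-0.99790604 -0.00776224 -0.06421283]
 [ 0.06439727 -0.02646338 -0.9975734 ]]
scene 455.30136016200754 323.322492399116 240.13206108437552 [0.21233353 0.4398456  0.71139311] [[-0.8873908  -0.46095755 -0.00746418]
 [-0.31981976  0.62718577 -0.71017838]
 [ 0.33204352 -0.62781857 -0.70398221]]
```

View pics/top0.png

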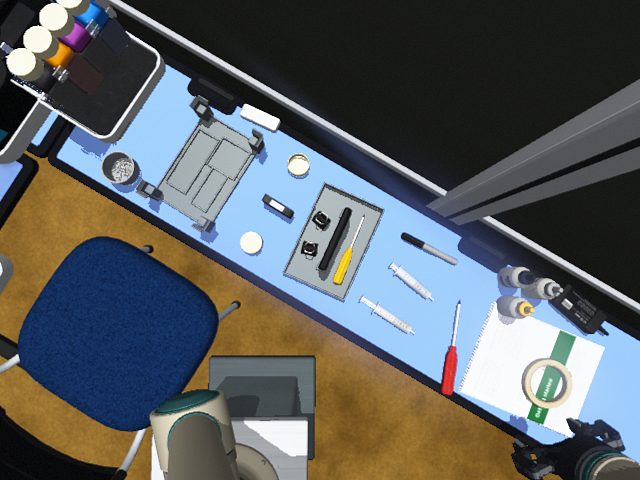

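View pics/scene0.png

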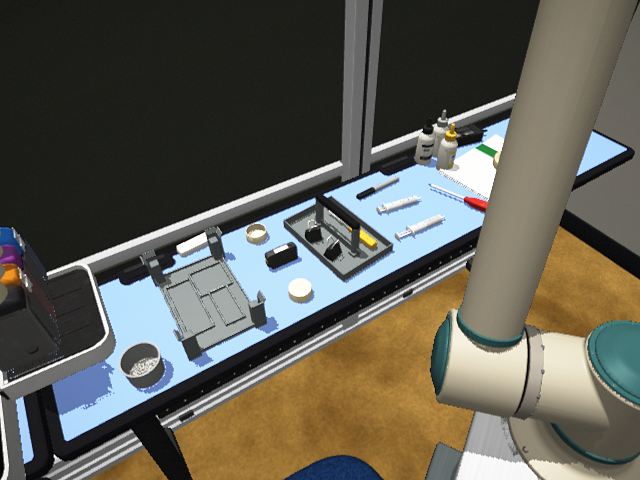

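The top view shows the lower tray at about (210,170), the open cap at (298,164) and the closed cap at (251,243). The cartridge is at (278,206), the upper tray at (333,242), the pen at (430,248) and the syringes at (410,281) and (386,315). I'll enlarge.

Run:
```python
import cv2,numpy as np
im=cv2.imread("pics/top0.png")
a=cv2.resize(im[225:345,350:450],None,fx=5,fy=5,interpolation=cv2.INTER_CUBIC);cv2.imwrite("pics/syr.png",a)
b=cv2.resize(im[90:310,130:390],None,fx=2.7,fy=2.7,interpolation=cv2.INTER_CUBIC);cv2.imwrite("pics/trays.png",b)
```

```text
(no output)
```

View pics/syr.png

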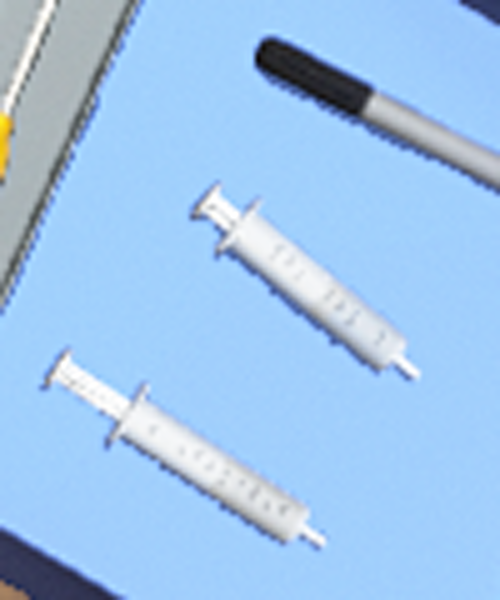

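View pics/trays.png

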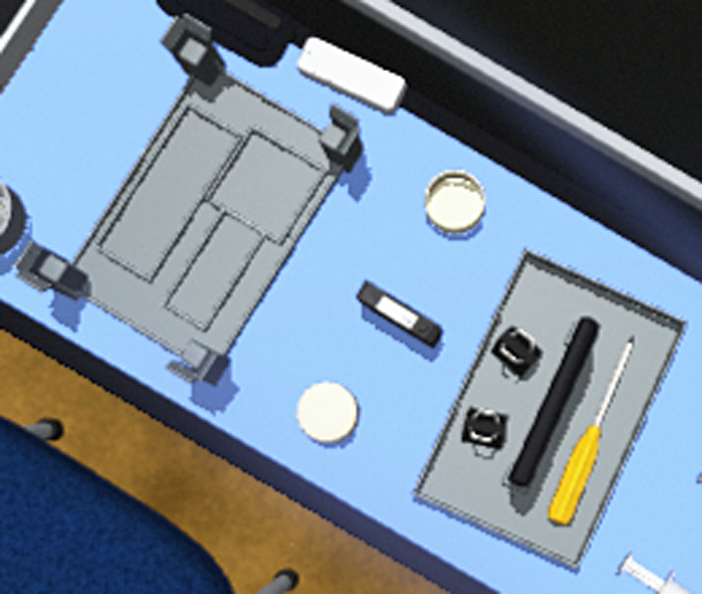

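The pushed-in syringe is the upper one, with its thumb plate at (391,266) and tip at (433,300). The lower one's plunger is drawn out. In the trays, the syringe compartment is at upper left, the cap compartment at right and the cartridge compartment at the bottom.

```bash
cat > h.py <<'E'
import numpy as np,cv2
def w(d,u,v,z):
    r=np.array([(u-d["cx"])/d["fx"],(v-d["cy"])/d["fy"],1.]);R=d["R"];c=-R.T@d["t"];q=R.T@r
    return c+q*(z-c[2])/q[2]
def cloud(d):
    v,u=np.mgrid[:480,:640];Z=d["range_z"];P=np.stack([(u-d["cx"])/d["fx"]*Z,(v-d["cy"])/d["fy"]*Z,Z],-1)
    return (P-d["t"])@d["R"]
def rect(P):
    c,s,a=cv2.minAreaRect((P[:,:2]*1000).astype(np.float32));return np.round(c,1),np.round(s,1),round(a,1)
E
python3 - <<'E'
from h import *
d=np.load("top0.npz");P=cloud(d)
C=lambda x,y,z:w(d,130+x/2.7,90+y/2.7,z)
S=lambda x,y,z:w(d,350+x/5,225+y/5,z)
p=lambda n,a:print(n,np.round(np.array(a)*1000,1)[...,:2].tolist())
p("syr thumb,flange,tip",[S(207,205,.01),S(238,228,.01),S(417,373,.01)])
p("drawn",[S(58,370,.01),S(322,543,.01)])
p("syr comp",[C(190,108,.01),C(245,135,.01),C(155,280,.01),C(100,247,.01)])
p("cap comp",[C(252,131,.01),C(325,176,.01),C(280,242,.01),C(207,200,.01)])
p("cart comp",[C(220,210,.01),C(263,236,.01),C(206,328,.01),C(167,304,.01)])
p("cap",[C(327,412,.023)]);p("cart",[C(362,287,.044),C(438,338,.044),C(400,313,.044)])
p("bar",[C(590,325,.09),C(518,482,.09)])
p("upper rim",[C(528,253,.024),C(684,325,.024),C(576,566,.024),C(417,494,.024)])
def cl(name,u0,v0,u1,v1,z0,z1):
    Q=P[v0:v1,u0:u1].reshape(-1,3);z=Q[:,2];m=(z>z0)&(z<z1);Q=Q[m];print(name,m.sum(),rect(Q),np.median(Q[:,2]).round(4),(Q.mean(0)*1e3).round(1))
cl("cap",235,228,268,260,.017,.03);cl("ocap",283,148,315,182,.012,.03)
cl("cart",258,190,300,225,.035,.055);cl("bar",312,195,362,285,.08,.1);cl("upper",275,175,390,310,.015,.03)
cl("syr",388,258,440,304,.008,.03);cl("tray",135,90,270,240,.006,.014)
Q=P[130:150,150:240].reshape(-1,3);print("table z",np.median(P[200:240,420:470,2]))
for n,b in dict(a=(188,92,216,118),b=(248,128,268,158),c=(134,176,164,204),d=(190,212,220,236)).items(): cl(n,*b,.045,.06)
E
```

```text
syr thumb,flange,tip [[468.7, -333.6], [459.1, -346.7], [398.8, -422.0]]
drawn [[399.3, -270.8], [328.0, -381.4]]
syr comp [[754.1, 72.4], [733.2, 29.0], [617.7, 96.4], [643.1, 139.5]]
cap comp [[736.5, 23.6], [701.3, -34.1], [648.6, 0.1], [681.2, 57.5]]
cart comp [[673.4, 47.2], [653.2, 13.4], [580.5, 56.1], [599.0, 86.6]]
cap [[515.1, -40.3]]
cart [[608.6, -67.7], [570.4, -125.5], [589.1, -96.6]]
bar [[575.5, -236.9], [462.1, -185.6]]
upper rim [[639.5, -193.5], [584.6, -314.7], [398.7, -231.6], [452.8, -109.8]]
cap 385 (array([516.4, -39.8]), array([44.4, 44. ]), 44.0) 0.0234 [516.5 -40.   23.3]
ocap 116 (array([ 681.9, -135.7]), array([46.1, 46.2]), 3.6) 0.0218 [ 682.1 -136.3   20.5]
cart 259 (array([592. , -94.5]), array([68.2, 15.7]), 58.6) 0.0444 [591.4 -95.   44.1]
bar 549 (array([ 521.7, -211.5]), array([ 16. , 131.3]), 66.0) 0.09 [ 521.  -211.1   89.8]
upper 1163 (array([ 517.3, -221.2]), array([293.9, 210.1]), 66.1) 0.023 [ 505.6 -219.9   22.5]
syr 438 (array([ 438.9, -376.2]), array([112.5,  43.3]), 65.1) 0.0175 [ 437.6 -374.    16.9]
tray 2866 (array([684. ,  66.8]), array([277.8, 319.3]), 89.6) 0.0079 [693.   53.9   8.5]
table z 0.002151472544430962
a 122 (array([787.6,  61.6]), array([23.8, 22. ]), 63.1) 0.0552 [786.6  61.3  54.3]
b 95 (array([720.9, -47.5]), array([23.5, 21.6]), 58.1) 0.0553 [721.7 -45.8  54.6]
c 113 (array([618.5, 162. ]), array([23.9, 21.9]), 54.3) 0.0554 [619.8 161.   54.6]
d 82 (array([553.2,  53.3]), array([23.5, 20.8]), 57.3) 0.0563 [555.3  53.8  55.8]
```

Sizes match the given ones: bar at 16x131 mm and z=90, cartridge at 68x16 mm and z=44, post spacing about 197 x 128 mm. Lower tray centre is about (670,57), yaw -31°. Moving over the syringe for a close look.

Request:
play_rows(motion=[[6.9,-1.7,1.5,-3.1,50],[6.9,-1.7,1.5,-3.1,50],[6.9,-1.7,1.5,-3.1,50],[6.9,-1.7,1.5,-3.1,50],[6.9,-1.7,1.5,-3.1,50]])

```text
clock: 0.72
position: [0.4381, -0.3755, 0.1702]
ee_rot: [-0.001, 0.9, 0.436, 0.0]
contact_force: [0.5, -0.5, 0.4]
width: 0.05
gripper_force: 0.0
```

Request:
play_rows(motion=[[0,0,0,0,50],[0,0,0,0,50],[0,0,0,0,50]])

```text
clock: 1.1
position: [0.4356, -0.3788, 0.1716]
ee_rot: [0.0, 0.901, 0.434, -0.0]
contact_force: [0.2, -0.7, -0.0]
width: 0.0501
gripper_force: 0.0
```

```bash
cat >> h.py <<'E'
def pose():
    from rig import manip
    s=manip.get_state();q=s["ee_rot"];return s["position"]*1000,2*np.degrees(np.arctan2(q[2],q[1])),s
def go(x,y,z,phi):
    p,f,s=pose();a=np.radians(f);d=np.array([x,y,z])-p;t=(f-phi+180)%360-180
    print("at",p.round(1),round(f,2),"q6",s["qpos"][5].round(2),"w",round(s["width"]*1000,1),"-> rows",np.round([(np.cos(a)*d[0]+np.sin(a)*d[1])/40,(np.sin(a)*d[0]-np.cos(a)*d[1])/40,-d[2]/40,t/10],3))
def shot(n,tag):
    from rig import manip
    d=manip.get_image(n);cv2.imwrite(f"pics/{tag}.png",d["img"][:,:,::-1]);np.savez(tag+".npz",**d);return d
E
python3 - <<'E'
from h import *
d=shot("wrist","w1");go(436,-377,60,51.7);P=cloud(d)
print(-d["R"].T@d["t"],np.median(P[...,2]))
E
```

```text
at [ 435.6 -378.9  171.6] 51.45 q6 -0.16 w 49.9 -> rows [ 0.043 -0.021  2.791 -0.025]
[ 0.48449385 -0.31824177  0.31472838] 0.0024968384703860235
```

View pics/w1.png

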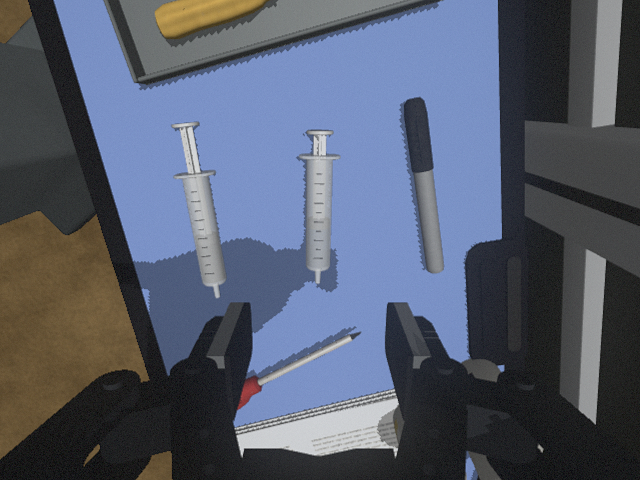

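Wrist view: the pushed-in syringe in the middle has its thumb plate at (320,132), its flange at (319,157) and its tip at (318,283). The drawn one is on the left.

Run:
```python
from h import *
d=np.load("w1.npz")
T=w(d,320,132,.01);F=w(d,319.5,157,.01);N=w(d,318,283,.01);print(T*1e3,F*1e3,N*1e3,np.linalg.norm((T-N)[:2]),np.degrees(np.arctan2(*(T-N)[1::-1])))
c=(T+N)/2*1e3;go(c[0],c[1],5,51.7)
```

```text
[ 473.62749544 -334.00440866   10.        ] [ 462.49903214 -347.40124246   10.        ] [ 400.31818272 -423.51597247   10.        ] 0.11570036900180694 50.6827758949844
at [ 435.6 -378.9  171.6] 51.45 q6 -0.16 w 49.9 -> rows [ 0.024  0.026  4.166 -0.025]
```

Request:
play_rows(motion=[[0.03,0.03,1.5,0.07,45],[0.03,0.03,3.0,0.07,45],[0.03,0.03,3.9,0.07,45],[0.03,0.03,4.12,0.07,45],[0.03,0.03,4.12,0.07,45]], newtons=25)

```text
clock: 1.78
position: [0.4381, -0.3786, 0.007]
ee_rot: [0.0, 0.903, 0.429, 0.0]
contact_force: [0.2, -0.3, 0.2]
width: 0.045
gripper_force: 0.0
```

Request:
play_rows(motion=[[0,0,0,0,10],[0,0,0,0,10],[0,0,0,0,10],[0,0,0,0,10],[0,0,0,0,10]])

```text
clock: 2.4
position: [0.4392, -0.3789, 0.0085]
ee_rot: [0.002, 0.903, 0.429, 0.0]
contact_force: [-0.5, -0.2, 7.2]
width: 0.018
gripper_force: 25.8
```

Request:
play_rows(motion=[[0,0,-0.5,0,10],[0,0,-1.5,0,10],[0,0,-3,0,10],[0,0,-4,0,10],[0,0,-4,0,10]])

```text
clock: 3.02
position: [0.4399, -0.3793, 0.171]
ee_rot: [0.004, 0.903, 0.43, 0.001]
contact_force: [-0.3, -0.1, -0.8]
width: 0.0185
gripper_force: 25.0
```

Run:
```python
from h import *
d=shot("wrist","w2");go(688.6,88.3,170,149)
cv2.imwrite("pics/w2c.png",cv2.imread("pics/w2.png")[120:480,120:520])
```

```text
at [ 438.8 -378.1  168.6] 50.87 q6 -0.15 w 18.4 -> rows [12.987 -2.514 -0.036 -9.813]
```

View pics/w2c.png

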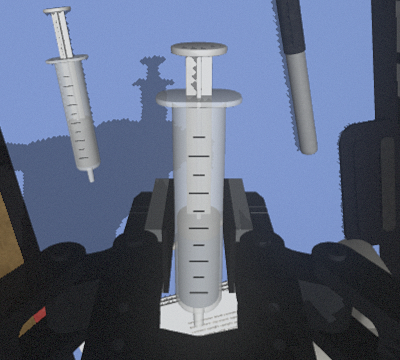

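Syringe is held level and aligned. Carrying it to the tray.

Request:
play_rows(motion=[[1.4,-0.3,0,-1,10],[2.8,-0.55,0,-2,10],[4.2,-0.8,0,-3,10],[5.6,-1.1,0,-4,10],[7.0,-1.35,0,-5,10]])

```text
clock: 3.7
position: [0.5724, -0.1242, 0.1646]
ee_rot: [-0.002, 0.635, 0.773, -0.001]
contact_force: [1.1, 0.2, -0.3]
width: 0.0182
gripper_force: 25.0
```

```bash
python3 -c "
from h import *
go(688.6,88.3,170,149)"
```

```text
at [ 572.4 -124.2  164.6] 101.19 q6 -0.53 w 18.2 -> rows [ 4.648  3.88  -0.134 -4.781]
```

Request:
play_rows(motion=[[1.0,0.8,0,-1,10],[2.0,1.6,0,-2,10],[3.0,2.5,0,-3,10],[4.0,3.4,0,-4,10],[4.65,3.88,0,-4.78,10]])

```text
clock: 4.32
position: [0.6903, 0.0881, 0.1639]
ee_rot: [-0.002, 0.267, 0.964, -0.0]
contact_force: [0.1, 0.3, -0.4]
width: 0.0185
gripper_force: 25.0
```

Request:
play_rows(motion=[[0,0,0,0,10],[0,0,0,0,10],[0,0,0,0,10]])

```text
clock: 4.7
position: [0.6896, 0.0843, 0.1659]
ee_rot: [-0.001, 0.271, 0.963, -0.0]
contact_force: [-0.3, -0.2, -1.0]
width: 0.0181
gripper_force: 25.0
```

Run:
```python
from h import *
d=shot("wrist","w3");go(688.6,88.3,100,149)
```

```text
at [689.8  84.3 166.3] 148.56 q6 -1.0 w 18.0 -> rows [ 0.078  0.07   1.656 -0.044]
```

View pics/w3.png

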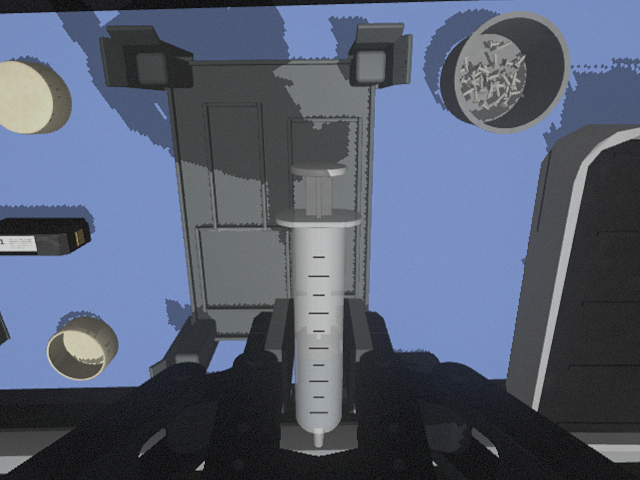

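Tray seen along the syringe: the compartment's far corners are at (290,118) and (360,117), and the far ledges are at (152,67) and (370,66).

Run:
```python
from h import *
d=np.load("w3.npz");a=np.radians(-31);R=np.array([[np.cos(a),-np.sin(a)],[np.sin(a),np.cos(a)]])
for n,u,v,z,l in [("s1",290.5,118,.01,(-65,13)),("s2",360,117,.01,(-65,59)),("L",152,67,.056,(-96.5,-61.5)),("R",370,66,.056,(-96.5,61.5)),("c1",207,104,.01,(-75.5,-44)),("c2",211,228,.01,(9.5,-44)),("rib",196,308,.01,(76.5,-58))]:
    X=w(d,u,v,z)[:2]*1e3; print(n,X.round(1),"tray centre",(X-R@np.array(l)).round(1))
```

```text
s1 [620.5 103.2] tray centre [669.5  58.5]
s2 [644.8 144.1] tray centre [670.2  60. ]
L [557.3  55.1] tray centre [671.7  58.1]
R [620.7 159.4] tray centre [671.7  57. ]
c1 [583.2  59.8] tray centre [670.6  58.6]
c2 [655.8  10.5] tray centre [670.3  53.1]
rib [703.  -38.4] tray centre [667.3  50.7]
```

Request:
play_rows(motion=[[0.05,0.05,1.0,0,10],[0.05,0.05,2.0,0,10],[0.05,0.05,2.6,0,10],[0.05,0.05,2.6,0,10],[0.05,0.05,2.6,0,10]])

```text
clock: 5.38
position: [0.6906, 0.0877, 0.0639]
ee_rot: [0.001, 0.271, 0.963, 0.0]
contact_force: [0.9, 0.2, -0.4]
width: 0.0181
gripper_force: 25.0
```

```bash
python3 -c "
from h import *
go(689,88.9,14,149)"
```

```text
at [690.6  87.7  63.9] 148.61 q6 -1.0 w 18.1 -> rows [ 0.05   0.005  1.246 -0.039]
```

Request:
play_rows(motion=[[0.04,0,0.5,0,10],[0.04,0,1.0,0,10],[0.04,0,1.2,0,10],[0.04,0,1.24,0,10],[0.04,0,1.24,0,10]])

```text
clock: 6.0
position: [0.6892, 0.0891, 0.014]
ee_rot: [0.001, 0.27, 0.963, 0.0]
contact_force: [-0.1, -0.3, 0.5]
width: 0.0185
gripper_force: 25.0
```

Lower 1 mm, release gently, rise.

Request:
play_rows(motion=[[0,0,0.03,0,10],[0,0,0.03,0,22],[0,0,0.03,0,28],[0,0,0.03,0,32],[0,0,0.03,0,32]])

```text
clock: 6.62
position: [0.6883, 0.0891, 0.0117]
ee_rot: [-0.0, 0.27, 0.963, -0.0]
contact_force: [0.3, 0.0, 0.4]
width: 0.0321
gripper_force: 0.0
```

Request:
play_rows(motion=[[0,0,-0.4,0,32],[0,0,-1.4,0,32],[0,0,-2.6,0,32],[0,0,-3.6,0,32],[0,0,-3.6,0,32]])

```text
clock: 7.25
position: [0.6912, 0.0892, 0.1617]
ee_rot: [0.005, 0.27, 0.963, 0.002]
contact_force: [0.1, 0.1, 0.0]
width: 0.0319
gripper_force: 0.0
```

Run:
```python
from h import *
d=shot("wrist","w4");go(591.5,-95,140,57.5)
```

```text
at [689.5  89.2 158.8] 148.66 q6 -1.0 w 31.7 -> rows [-0.301 -5.207  0.471  9.116]
```

View pics/w4.png

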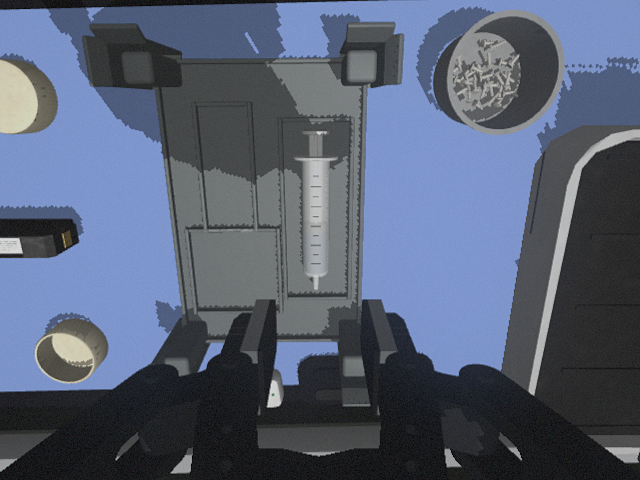

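Syringe lies in its compartment: thumb plate (315,132), tip (316,290), inside the 118–297 rows. Next, the cartridge.

Request:
play_rows(motion=[[-0.1,-1.1,0,1,40],[-0.15,-2.2,0,2,40],[-0.2,-3.3,0,3,40],[-0.25,-4.3,0,4,40],[-0.3,-5.2,0,5,40]])

```text
clock: 7.92
position: [0.5885, -0.0958, 0.1544]
ee_rot: [-0.001, 0.654, 0.756, -0.001]
contact_force: [0.7, -0.5, 0.3]
width: 0.0399
gripper_force: 0.0
```

Request:
play_rows(motion=[[0,0,0,1,40],[0,0,0,2,40],[0,0,0,3,40],[0,0,0,4.12,40],[0,0,0,4.12,40]])

```text
clock: 8.55
position: [0.5895, -0.0946, 0.1545]
ee_rot: [-0.001, 0.877, 0.481, -0.001]
contact_force: [0.2, -0.0, -0.1]
width: 0.04
gripper_force: 0.0
```

Run:
```python
from h import *
d=shot("wrist","w5");P=cloud(d).reshape(-1,3)
m=(abs(P[:,2]-.044)<.006)&(np.hypot(P[:,0]-.591,P[:,1]+.095)<.05);print(m.sum(),rect(P[m]),np.median(P[m,2]))
go(591.5,-95,15,57.5)
```

```text
2479 (array([593.3, -95.3]), array([68.3, 15.5]), 58.6) 0.04476515448538328
at [589.7 -94.6 154.7] 57.6 q6 0.29 w 40.0 -> rows [0.016 0.045 3.492 0.01 ]
```

Request:
play_rows(motion=[[0.025,0.067,1.4,-0.1,40],[0.025,0.067,2.7,-0.1,40],[0.025,0.067,3.4,-0.1,40],[0.025,0.067,3.5,-0.1,40],[0.025,0.067,3.5,-0.1,40]], newtons=30)

```text
clock: 9.22
position: [0.5937, -0.0955, 0.0162]
ee_rot: [0.0, 0.872, 0.489, 0.0]
contact_force: [0.0, 0.8, 0.7]
width: 0.04
gripper_force: 0.0
```

Request:
play_rows(motion=[[0,0,0,0,8],[0,0,0,0,8],[0,0,0,0,8],[0,0,0,0,8],[0,0,0,0,8]])

```text
clock: 9.85
position: [0.5944, -0.0957, 0.0173]
ee_rot: [0.001, 0.873, 0.488, 0.001]
contact_force: [-0.5, 0.1, 5.5]
width: 0.0145
gripper_force: 36.1
```

Request:
play_rows(motion=[[0,0,-0.5,0,8],[0,0,-1.5,0,8],[0,0,-2.6,0,8],[0,0,-3.4,0,8],[0,0,-3.4,0,8]])

```text
clock: 10.48
position: [0.595, -0.0959, 0.1548]
ee_rot: [0.002, 0.873, 0.488, 0.002]
contact_force: [0.1, 0.1, -1.0]
width: 0.0153
gripper_force: 35.2
```

```bash
python3 -c "
from h import *
go(628.3,51.9,150,149)"
```

```text
at [595.  -95.9 154.8] 58.47 q6 0.28 w 15.3 -> rows [ 3.584 -1.223  0.12  -9.053]
```

Request:
play_rows(motion=[[0.9,-0.3,0,-1,8],[1.8,-0.6,0,-2,8],[2.7,-0.9,0,-3,8],[3.58,-1.22,0,-4,8],[3.58,-1.22,0,-5,8]])

```text
clock: 11.1
position: [0.6257, 0.0551, 0.1497]
ee_rot: [-0.001, 0.581, 0.814, -0.0]
contact_force: [0.3, -0.6, -0.6]
width: 0.0149
gripper_force: 35.2
```

Request:
play_rows(motion=[[0,0,0,-1,8],[0,0,0,-2,8],[0,0,0,-3,8],[0,0,0,-4.05,8],[0,0,0,-4.05,8]])

```text
clock: 11.72
position: [0.6255, 0.0522, 0.15]
ee_rot: [-0.001, 0.269, 0.963, -0.0]
contact_force: [-0.0, -0.0, -0.8]
width: 0.0148
gripper_force: 35.2
```

```bash
python3 -c "
from h import *
d=shot('wrist','w6')
go(628.3,51.9,24,149)"
```

```text
at [625.7  52.2 150.3] 148.78 q6 -1.05 w 15.1 -> rows [-0.059  0.027  3.157 -0.022]
```

View pics/w6.png

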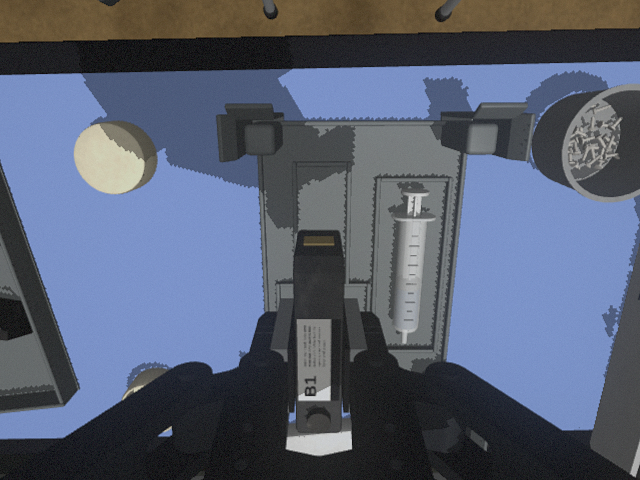

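Cartridge is held upright and in line with its compartment (columns 295–350).

Request:
play_rows(motion=[[-0.05,0.02,1.2,0,8],[-0.05,0.02,2.4,0,8],[-0.05,0.02,3.0,0,8],[-0.05,0.02,3.17,0,8],[-0.05,0.02,3.17,0,8]])

```text
clock: 12.4
position: [0.6288, 0.0518, 0.0249]
ee_rot: [-0.0, 0.268, 0.963, -0.0]
contact_force: [-0.5, 0.2, 0.0]
width: 0.0151
gripper_force: 35.2
```

```bash
python3 -c "
from h import *
go(628.3,51.9,20,149)"
```

```text
at [628.8  51.8  24.9] 148.89 q6 -1.06 w 15.1 -> rows [ 0.013 -0.005  0.122 -0.011]
```

Request:
play_rows(motion=[[0.01,0,0.04,0,8],[0.01,0,0.07,0,8],[0.01,0,0.1,0,8]])

```text
clock: 12.78
position: [0.6287, 0.052, 0.0215]
ee_rot: [0.001, 0.268, 0.964, 0.0]
contact_force: [0.2, -0.0, -0.1]
width: 0.0148
gripper_force: 35.2
```

Request:
play_rows(motion=[[0,0,0.02,0,8],[0,0,0.04,0,8],[0,0,0.06,0,8],[0,0,0.06,0,8]])

```text
clock: 13.28
position: [0.6288, 0.052, 0.0213]
ee_rot: [0.001, 0.268, 0.964, 0.0]
contact_force: [-2.6, 0.6, 13.2]
width: 0.0148
gripper_force: 37.2
```

On the floor. Release.

Request:
play_rows(motion=[[0,0,-0.04,0,8],[0,0,-0.04,0,18],[0,0,-0.04,0,24],[0,0,-0.04,0,30],[0,0,-0.04,0,30]])

```text
clock: 13.9
position: [0.6282, 0.052, 0.0198]
ee_rot: [-0.0, 0.268, 0.964, -0.0]
contact_force: [0.3, 0.3, 0.7]
width: 0.0298
gripper_force: 0.0
```

Request:
play_rows(motion=[[0,0,-0.4,0,30],[0,0,-1.4,0,30],[0,0,-2.5,0,30],[0,0,-3.3,0,30],[0,0,-3.3,0,30]])

```text
clock: 14.52
position: [0.6306, 0.052, 0.1565]
ee_rot: [0.004, 0.268, 0.964, 0.001]
contact_force: [-0.6, 0.2, -0.4]
width: 0.0301
gripper_force: 0.0
```

Run:
```python
from h import *
d=shot("wrist","w7");P=cloud(d).reshape(-1,3)
m=(P[:,2]>.042)&(P[:,2]<.055)&(np.hypot(P[:,0]-.628,P[:,1]-.052)<.045);print("cart",m.sum(),rect(P[m]),np.median(P[m,2]))
m=(P[:,2]>.018)&(P[:,2]<.03)&(np.hypot(P[:,0]-.516,P[:,1]+.04)<.035);print("cap",m.sum(),rect(P[m]))
d=shot("top","t7");P=cloud(d).reshape(-1,3)
m=(P[:,2]>.018)&(P[:,2]<.03)&(np.hypot(P[:,0]-.516,P[:,1]+.04)<.035);print("cap",m.sum(),rect(P[m]))
go(516.4,-40,140,149)
```

```text
cart 2537 (array([628.2,  51.3]), array([15.5, 68.4]), 59.2) 0.04865296957222718
cap 4094 (array([517.7, -39.2]), array([45.4, 45.4]), 19.1)
cap 385 (array([516.3, -39.9]), array([44.5, 43.9]), 44.9)
at [628.   52.1 152.5] 148.96 q6 -1.06 w 30.0 -> rows [ 1.205 -3.411  0.311 -0.004]
```

Cartridge is right: centre (628,51), top at 48.6 = 4+44. Next, the cap.

Request:
play_rows(motion=[[0.4,-1.1,0,0,70],[0.8,-2.2,0.3,0,70],[1.18,-3.42,0.5,0,70],[1.18,-3.42,0.8,0,70],[1.18,-3.42,0.8,0,70]])

```text
clock: 15.25
position: [0.5165, -0.0406, 0.1185]
ee_rot: [-0.002, 0.268, 0.963, 0.0]
contact_force: [0.1, 0.1, 0.0]
width: 0.0701
gripper_force: 0.0
```

```bash
python3 -c "
from h import *
go(517,-39.6,9,149)"
```

```text
at [516.5 -40.6 118.5] 148.91 q6 -1.24 w 70.1 -> rows [ 1.000e-03  2.800e-02  2.737e+00 -9.000e-03]
```

Request:
play_rows(motion=[[0,0.03,1.2,0,70],[0,0.03,2.4,0,70],[0,0.03,2.8,0,70],[0,0.03,2.84,0,70],[0,0.03,2.84,0,70]], newtons=25)

```text
clock: 15.88
position: [0.5193, -0.0395, 0.0069]
ee_rot: [0.001, 0.267, 0.964, 0.0]
contact_force: [-0.7, 1.1, -0.2]
width: 0.0702
gripper_force: 0.0
```

Request:
play_rows(motion=[[0,0,0,0,38],[0,0,0,0,38],[0,0,0,0,38],[0,0,0,0,38],[0,0,0,0,38]])

```text
clock: 16.5
position: [0.5191, -0.0398, 0.0077]
ee_rot: [0.001, 0.268, 0.964, 0.0]
contact_force: [0.1, 1.0, 6.4]
width: 0.0459
gripper_force: 25.8
```

Request:
play_rows(motion=[[0,0,-0.5,0,38],[0,0,-1.5,0,38],[0,0,-2.7,0,38],[0,0,-3.7,0,38],[0,0,-3.7,0,38]])

```text
clock: 17.12
position: [0.5203, -0.0404, 0.1581]
ee_rot: [0.004, 0.268, 0.964, 0.0]
contact_force: [-0.2, 0.8, -0.4]
width: 0.0459
gripper_force: 25.9
```

```bash
python3 -c "
from h import *
go(695.2,12.8,150,149)"
```

```text
at [520.3 -40.4 158.1] 148.95 q6 -1.24 w 45.9 -> rows [-3.062  3.395  0.203 -0.005]
```

Request:
play_rows(motion=[[-0.7,0.8,0,0,38],[-1.5,1.7,0,0,38],[-2.3,2.6,0,0,38],[-3.06,3.4,0,0,38],[-3.06,3.4,0,0,38]])

```text
clock: 17.75
position: [0.6948, 0.0144, 0.1518]
ee_rot: [-0.001, 0.267, 0.964, -0.0]
contact_force: [-0.6, -0.2, -1.2]
width: 0.0458
gripper_force: 25.9
```

Request:
play_rows(motion=[[0,0,0.8,0,38],[0,0,1.6,0,38],[0,0,2.4,0,38],[0,0,2.4,0,38]])

```text
clock: 18.25
position: [0.6887, 0.0135, 0.0548]
ee_rot: [-0.004, 0.268, 0.963, -0.001]
contact_force: [0.0, -0.5, -1.0]
width: 0.0456
gripper_force: 25.9
```

```bash
python3 -c "
from h import *
go(695.2,12.8,14,149)"
```

```text
at [688.7  13.5  54.8] 148.94 q6 -1.11 w 45.6 -> rows [-0.147  0.069  1.021 -0.006]
```

Request:
play_rows(motion=[[-0.08,0.05,0.5,0,38],[-0.08,0.05,0.8,0,38],[-0.08,0.05,0.8,0,38],[-0.08,0.05,0.8,0,38]])

```text
clock: 18.75
position: [0.6971, 0.0136, 0.027]
ee_rot: [0.0, 0.268, 0.964, 0.0]
contact_force: [0.2, 0.1, -0.4]
width: 0.0459
gripper_force: 25.9
```

```bash
python3 -c "
from h import *
go(695.2,12.8,13,149)"
```

```text
at [697.1  13.6  27. ] 148.96 q6 -1.11 w 45.9 -> rows [ 0.03  -0.043  0.349 -0.004]
```

Request:
play_rows(motion=[[0.03,-0.04,0.2,0,38],[0.03,-0.04,0.32,0,38],[0.03,-0.04,0.35,0,38],[0.03,-0.04,0.38,0,38]])

```text
clock: 19.25
position: [0.6946, 0.0129, 0.0118]
ee_rot: [-0.0, 0.268, 0.964, -0.0]
contact_force: [-2.2, 0.5, 6.8]
width: 0.046
gripper_force: 26.5
```

Request:
play_rows(motion=[[0,0,-0.03,0,48],[0,0,-0.05,0,54],[0,0,-0.1,0,58],[0,0,-0.1,0,60],[0,0,-0.1,0,60]])

```text
clock: 19.88
position: [0.6949, 0.0129, 0.0153]
ee_rot: [0.0, 0.268, 0.964, -0.0]
contact_force: [-0.3, 0.4, -0.6]
width: 0.0601
gripper_force: 0.0
```

Request:
play_rows(motion=[[0,0,-0.5,0,60],[0,0,-1.4,0,60],[0,0,-2.6,0,60],[0,0,-3.6,0,60],[0,0,-3.6,0,60]])

```text
clock: 20.5
position: [0.6973, 0.0128, 0.1638]
ee_rot: [0.004, 0.268, 0.964, 0.001]
contact_force: [0.3, -0.3, -0.5]
width: 0.06
gripper_force: 0.0
```

Run:
```python
from h import *
d=shot("wrist","w8");d=shot("top","t8");P=cloud(d).reshape(-1,3)
m=(P[:,2]>.022)&(P[:,2]<.035)&(np.hypot(P[:,0]-.695,P[:,1]-.013)<.035);print("cap",m.sum(),rect(P[m]),np.median(P[m,2]))
a=cv2.imread("pics/t8.png")[80:300,130:390];cv2.imwrite("pics/t8c.png",cv2.resize(a,None,fx=2.7,fy=2.7,interpolation=2))
m=(P[:,2]>.082)&(P[:,2]<.098)&(np.hypot(P[:,0]-.521,P[:,1]+.211)<.08);print("bar",m.sum(),rect(P[m]))
go(521.5,-211.4,180,-24)
```

```text
cap 314 (array([688.3,  13.9]), array([45.2, 37.9]), 78.2) 0.027079824933671656
bar 547 (array([ 521.9, -211.5]), array([ 15.9, 131.7]), 66.0)
at [694.6  12.9 159.2] 148.96 q6 -1.11 w 59.9 -> rows [ 0.816 -7.037 -0.519 17.296]
```

View pics/t8c.png

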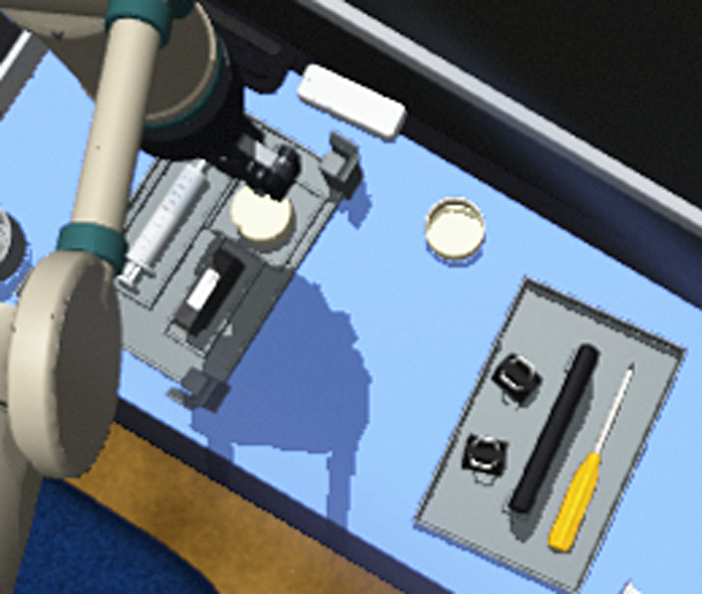

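Syringe, cartridge and cap all sit in their compartments (cap top at z=27 = 4+23). Next, the handle.

Request:
play_rows(motion=[[0.2,-1.4,0,-0.3,50],[0.4,-2.9,0,-0.7,50],[0.6,-4.4,0,-0.7,50],[0.75,-5.8,0,-0.7,50],[0.82,-7.04,0,-0.7,50]])

```text
clock: 21.22
position: [0.5188, -0.2121, 0.1572]
ee_rot: [-0.002, 0.208, 0.978, 0.0]
contact_force: [0.3, 0.2, -0.2]
width: 0.0499
gripper_force: 0.0
```

Request:
play_rows(motion=[[0,0,0,0,50],[0,0,0,0,50],[0,0,0,0,50]])

```text
clock: 21.6
position: [0.522, -0.2102, 0.1586]
ee_rot: [-0.0, 0.208, 0.978, 0.0]
contact_force: [0.4, -0.3, 0.2]
width: 0.0497
gripper_force: 0.0
```

Run:
```python
from h import *
d=shot("wrist","w9");P=cloud(d).reshape(-1,3)
m=(P[:,2]>.083)&(P[:,2]<.098)&(np.hypot(P[:,0]-.521,P[:,1]+.211)<.08);print("bar",m.sum(),rect(P[m]),np.median(P[m,2]))
go(521.8,-211.5,64,156)
```

```text
bar 6626 (array([ 522.2, -211.9]), array([ 16.1, 130.9]), 66.0) 0.08992189633544648
at [ 522.1 -210.2  158.8] 156.06 q6 -1.66 w 49.7 -> rows [-0.006 -0.032  2.369  0.006]
```

View pics/w9.png

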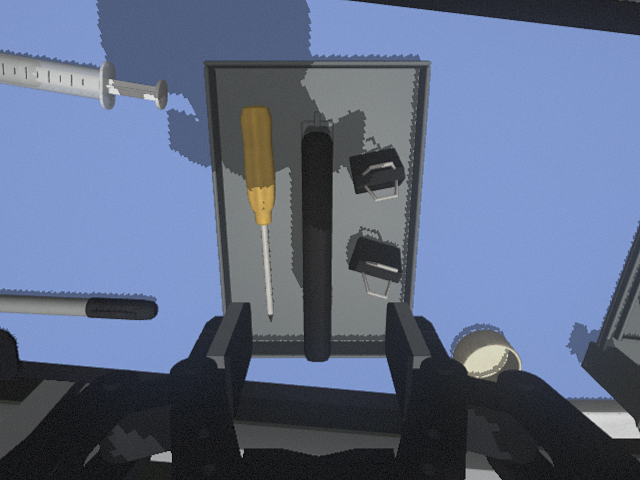

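The bar runs from (317,130) to (317,360), centred between the fingers and aligned.

Request:
play_rows(motion=[[0,-0.035,1.0,0,50],[0,-0.035,2.0,0,50],[0,-0.035,2.35,0,50],[0,-0.035,2.35,0,50]], newtons=80)

```text
clock: 22.15
position: [0.521, -0.212, 0.0647]
ee_rot: [-0.001, 0.208, 0.978, 0.0]
contact_force: [0.5, 0.4, 0.5]
width: 0.0496
gripper_force: 0.0
```

Request:
play_rows(motion=[[0,0,0,0,5],[0,0,0,0,5],[0,0,0,0,5],[0,0,0,0,5],[0,0,0,0,5]])

```text
clock: 22.78
position: [0.5223, -0.2129, 0.0671]
ee_rot: [0.002, 0.208, 0.978, -0.0]
contact_force: [0.0, 1.6, 5.7]
width: 0.0143
gripper_force: 79.8
```

Request:
play_rows(motion=[[0,0,-0.1,0,5],[0,0,-0.4,0,5],[0,0,-1.0,0,5],[0,0,-2,0,5],[0,0,-3,0,5]])

```text
clock: 23.4
position: [0.5205, -0.2127, 0.1865]
ee_rot: [-0.0, 0.208, 0.978, -0.0]
contact_force: [1.4, -0.2, -3.5]
width: 0.0144
gripper_force: 78.4
```

```bash
python3 -c "
from h import *
go(670.8,58,185,149)"
```

```text
at [ 520.5 -212.7  186.5] 155.95 q6 -1.66 w 14.4 -> rows [-0.674  7.711  0.037  0.695]
```

Request:
play_rows(motion=[[-0.1,0.9,0,0.1,5],[-0.2,2.0,0,0.2,5],[-0.3,3.1,0,0.3,5],[-0.37,4.2,0,0.4,5],[-0.46,5.3,0,0.5,5]])

```text
clock: 24.02
position: [0.6243, -0.0255, 0.1855]
ee_rot: [-0.0, 0.251, 0.968, -0.0]
contact_force: [0.2, -0.7, -3.3]
width: 0.0143
gripper_force: 78.6
```

Request:
play_rows(motion=[[-0.07,0.8,0,0.1,5],[-0.14,1.6,0,0.15,5],[-0.2,2.2,0,0.2,5],[-0.2,2.4,0,0.2,5],[-0.2,2.4,0,0.2,5]])

```text
clock: 24.65
position: [0.6773, 0.0533, 0.1851]
ee_rot: [-0.0, 0.267, 0.964, -0.001]
contact_force: [0.1, -0.8, -3.8]
width: 0.0143
gripper_force: 78.6
```

Request:
play_rows(motion=[[0,0,0,0,5],[0,0,0,0,5],[0,0,0,0,5]])

```text
clock: 25.02
position: [0.6775, 0.0528, 0.1855]
ee_rot: [0.0, 0.268, 0.963, -0.0]
contact_force: [0.1, -0.8, -3.9]
width: 0.0145
gripper_force: 78.6
```

Run:
```python
from h import *
go(670.8,58,145,149)
d=shot("wrist","w10");d=shot("top","t10");P=cloud(d).reshape(-1,3)
s=cv2.imread("pics/w10.png");cv2.imwrite("pics/w10c.png",s)
d=shot("scene","s10");a=cv2.imread("pics/s10.png")[150:400,90:340];cv2.imwrite("pics/s10c.png",cv2.resize(a,None,fx=2.4,fy=2.4,interpolation=2))
```

```text
at [677.5  52.8 185.5] 148.92 q6 -1.05 w 14.5 -> rows [ 0.211  0.025  1.012 -0.008]
```

View pics/w10.png

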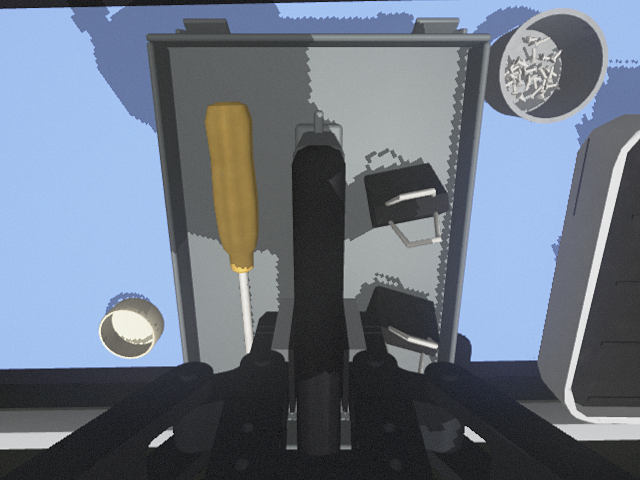

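View pics/s10c.png

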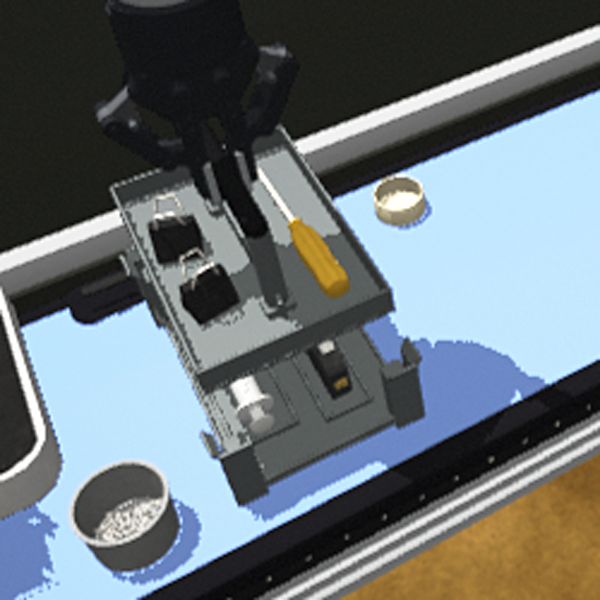

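The tray hangs level above the posts; its near rim corners in the wrist view are (150,36) and (489,36). Now the lower tray's ledges and the held tray's rim, measured with the same camera.

Run:
```python
from h import *
a=np.radians(-31);R=np.array([[np.cos(a),-np.sin(a)],[np.sin(a),np.cos(a)]]);C=np.array([670.5,58])
for f in ("top0","w3","w4","w6","w7","w8"):
    d=np.load(f+".npz");P=cloud(d).reshape(-1,3)*1000;L=(P[:,:2]-C)@R
    for sx in(-1,1):
        for sy in(-1,1):
            m=(abs(P[:,2]-56)<3)&(abs(L[:,0]-sx*96.5)<16)&(abs(L[:,1]-sy*61.5)<16)
            if m.sum()<60: continue
            q=L[m];lo,hi=np.percentile(q,[3,97],axis=0);print(f,sx,sy,m.sum(),"ledge centre err",((lo+hi)/2-[sx*96.5,sy*61.5]).round(1),"size",(hi-lo).round(1),"z",np.median(P[m,2]).round(1))
d=np.load("w10.npz");P=cloud(d)*1000
A=np.array([w(d,u,v,.143)[:2]*1e3 for u,v in((149.5,36),(489.5,36))]);print("corners",A.round(1),np.linalg.norm(A[1]-A[0]),"yaw",np.degrees(np.arctan2(*(A[1]-A[0])[::-1]))-90,"from tray ctr",((A-C)@R).round(1))
Q=P.reshape(-1,3);b=(Q[:,2]>120)&(Q[:,2]<150);L=(Q[:,:2]-C)@R
print("rim z",[np.median(Q[b&(abs(L[:,0]-x)<8)&(abs(L[:,1]-y)<8),2]).round(1) if (b&(abs(L[:,0]-x)<8)&(abs(L[:,1]-y)<8)).any() else None for x,y in((-100,-70),(-100,0),(-100,66),(0,-72),(0,66))])
```

```text
top0 -1 -1 70 ledge centre err [ 0.4 -0.3] size [16.3 15.8] z 56.5
top0 -1 1 78 ledge centre err [-0.3  1.2] size [17.6 20.4] z 56.1
top0 1 -1 74 ledge centre err [1.7 0.2] size [19.3 16.2] z 55.8
top0 1 1 80 ledge centre err [1.5 1.8] size [19.4 20.2] z 55.9
w3 -1 -1 1250 ledge centre err [-0.  -1.1] size [19.2 19.9] z 56.4
w3 -1 1 1101 ledge centre err [-0.   1.7] size [18.9 19.2] z 56.2
w3 1 -1 308 ledge centre err [-4.5 -1.8] size [ 8.6 20.2] z 56.0
w4 -1 -1 1290 ledge centre err [-0.1 -1.2] size [19.1 20. ] z 56.4
w4 -1 1 1130 ledge centre err [-0.1  1.7] size [18.9 19.1] z 56.3
w4 1 -1 415 ledge centre err [-1.4 -1.8] size [13.9 20.4] z 56.1
w4 1 1 593 ledge centre err [ 2.9 -0.9] size [20.2 14.9] z 56.2
w6 -1 -1 1009 ledge centre err [ 1.3 -1.2] size [16.  19.2] z 56.3
w6 -1 1 1139 ledge centre err [1.  1.5] size [16.6 19.8] z 56.2
w7 -1 -1 990 ledge centre err [ 1.2 -1.3] size [16.1 19.1] z 56.3
w7 -1 1 1110 ledge centre err [1.  1.6] size [17.4 19.8] z 56.2
w7 1 -1 426 ledge centre err [3.2 1.5] size [20.  14.1] z 56.2
w8 1 -1 808 ledge centre err [ 2.8 -1.3] size [20.1 19.4] z 56.2
w8 1 1 818 ledge centre err [2.7 1.7] size [20.  19.4] z 56.1
corners [[553.3  47.7]
 [624.1 164.7]] 136.69904581817443 yaw -31.17642686076765 from tray ctr [[-95.2 -69.1]
 [-94.7  67.6]]
rim z [np.float64(141.0), np.float64(141.0), np.float64(141.1), np.float64(131.5), np.float64(128.8)]
```

Refined lower tray centre is (671.5,57.6), yaw -31.0°. The held tray's yaw agrees. Moving over it and down to just above the lips.

Request:
play_rows(motion=[[0.19,0.026,0.3,0,5],[0.19,0.026,0.7,0,5],[0.19,0.026,1.0,0,5],[0.19,0.026,1.0,0,5],[0.19,0.026,1.0,0,5]])

```text
clock: 25.8
position: [0.6722, 0.0582, 0.1453]
ee_rot: [0.0, 0.268, 0.964, -0.0]
contact_force: [-0.1, 0.7, -2.8]
width: 0.0147
gripper_force: 78.5
```

Run:
```python
from h import *
go(671.4,57.7,123,149)
d=shot("wrist","w11")
```

```text
at [672.2  58.2 145.3] 148.96 q6 -1.05 w 14.7 -> rows [ 0.01  -0.021  0.558 -0.004]
```

View pics/w11.png

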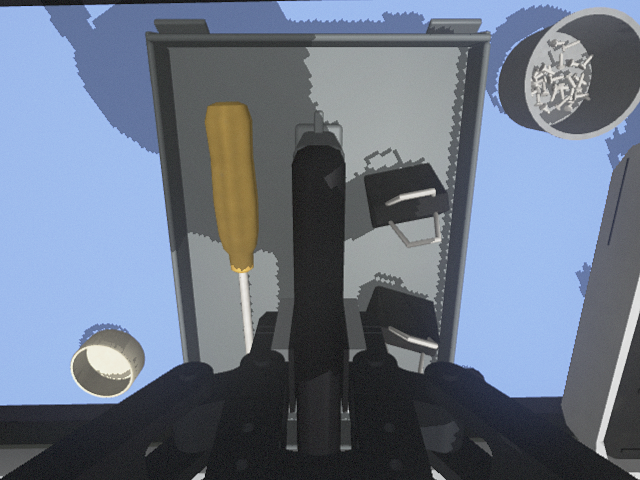

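The lips show evenly on both sides at (153–208,25) and (428–488,25), against rim edges at 149 and 490. Lowering.

Request:
play_rows(motion=[[0.01,-0.015,0.15,0,5],[0.01,-0.015,0.27,0,5],[0.01,-0.015,0.35,0,5],[0.01,-0.015,0.42,0,5],[0.01,-0.015,0.42,0,5]])

```text
clock: 26.48
position: [0.671, 0.0579, 0.1282]
ee_rot: [-0.0, 0.268, 0.964, -0.0]
contact_force: [-0.3, 0.1, -3.0]
width: 0.0145
gripper_force: 78.7
```

Request:
play_rows(motion=[[0,0,0.04,0,5],[0,0,0.08,0,5],[0,0,0.11,0,5],[0,0,0.11,0,5]])

```text
clock: 26.98
position: [0.671, 0.0579, 0.1239]
ee_rot: [-0.0, 0.268, 0.964, -0.0]
contact_force: [-0.4, 0.4, -2.5]
width: 0.0145
gripper_force: 78.7
```

Inside the lips (underside about 57) with no contact; a little more.

Request:
play_rows(motion=[[0,0,0.02,0,5],[0,0,0.04,0,5],[0,0,0.04,0,5]])

```text
clock: 27.35
position: [0.6712, 0.058, 0.1232]
ee_rot: [0.0, 0.268, 0.964, 0.0]
contact_force: [-1.3, 0.6, 1.0]
width: 0.0146
gripper_force: 79.2
```

Request:
play_rows(motion=[[0,0,0.02,0,5],[0,0,0.03,0,5],[0,0,0.03,0,5]])

```text
clock: 27.72
position: [0.6712, 0.058, 0.1232]
ee_rot: [0.001, 0.268, 0.964, 0.0]
contact_force: [-3.5, 0.3, 6.4]
width: 0.0145
gripper_force: 80.1
```

Request:
play_rows(motion=[[0,0,0,0,15],[0,0,0,0,22],[0,0,-0.05,0,35],[0,0,-0.05,0,45],[0,0,-0.05,0,50]])

```text
clock: 28.35
position: [0.6712, 0.0579, 0.1231]
ee_rot: [-0.0, 0.268, 0.964, -0.0]
contact_force: [-0.5, 0.3, 0.3]
width: 0.0502
gripper_force: 0.0
```

Request:
play_rows(motion=[[0,0,-0.6,0,50],[0,0,-1.5,0,50],[0,0,-2.5,0,50],[0,0,-2.8,0,50],[0,0,-2.8,0,50]])

```text
clock: 28.98
position: [0.6713, 0.058, 0.2356]
ee_rot: [0.001, 0.268, 0.964, 0.0]
contact_force: [-0.6, 0.2, -0.8]
width: 0.0503
gripper_force: 0.0
```

Run:
```python
from h import *
d=shot("wrist","w12");P=cloud(d).reshape(-1,3)*1000
a=np.radians(-31);R=np.array([[np.cos(a),-np.sin(a)],[np.sin(a),np.cos(a)]]);L=(P[:,:2]-[671.5,57.6])@R
for x,y in((-103,-40),(-103,40),(-30,-69),(-30,69),(40,-69),(40,69)):
    m=(abs(L[:,0]-x)<6)&(abs(L[:,1]-y)<4)&(P[:,2]>74)&(P[:,2]<95);print(x,y,m.sum(),np.median(P[m,2]).round(1) if m.any() else None)
m=(abs(L[:,0])<75)&(abs(L[:,1])<15)&(P[:,2]>138)&(P[:,2]<155);print("bar",rect(P[m]/1000),np.median(P[m,2]))
d=shot("scene","s12");b=cv2.imread("pics/s12.png")[170:400,90:340];cv2.imwrite("pics/s12c.png",cv2.resize(b,None,fx=2.4,fy=2.4,interpolation=2));pose()
```

```text
-103 -40 66 80.1
-103 40 61 80.1
-30 -69 97 79.8
-30 69 93 79.8
40 -69 76 79.9
40 69 75 79.7
bar (array([670.3,  57.8]), array([ 16. , 130.3]), 58.9) 145.94174529826614
```

View pics/s12c.png

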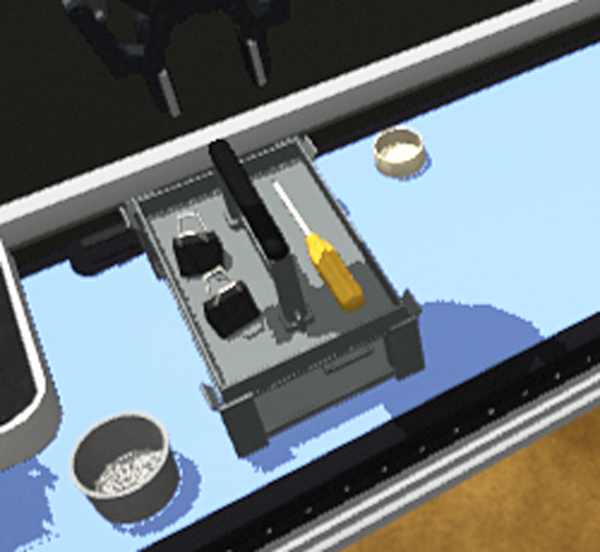

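The rim reads z=80 (56+24) all round and the bar top reads 146, so the tray is home. All four corners sit inside the lips. Handing in.

```bash
python3 -c "
from rig import manip
print(manip.sign_off())"
```

```text
the job is handed in; nothing more can be done
None
```

The kit is packed: the pushed-in syringe, the upright cartridge and the closed-side-up cap are in their compartments, the upper tray sits level inside all four corner lips (rim at z=80 mm all round), and the job was handed in at about 29 s.

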